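# Park the food holder over the slicer's blade past its spring catch

## Task

Make the slicer safe: with the gripper's fingertips, press the long steel spring catch bar down and, while keeping it down, push the food holder from behind along the slicer past the catch's tooth until it is fully home over the blade; then let go so that the catch springs back up and locks it. Only press and push: do not take hold of or touch the holder's black knob, and leave everything else on the table where it stands.

Things in the scene. Friction and masses are not known exactly. Their poses are not given: they have to be found in the camera images.
- slicer: Grey box slicer, fixed to the table, 183 mm wide (x), 340 mm long (y), deck 45 mm above the table. Origin on the table under its centre; the food holder slides along its +y, z is up. x -95 to +30 mm: steel deck with an oblique blade at y +80. x +30 to +88 mm: open lane for the spring catch bar, centred at x +55; besides the bar and the holder nothing in it stands above the deck.
- catch (a joint): Travel of the spring catch straight down, m: 0 = fully up, 0.012 = bottomed; 4 N to start it, 8 N at 0.010. It is a dark steel bar 36 mm wide, 8 mm thick, y -130 to +127 mm of the slicer, running under the holder with 3 mm to spare. It sinks evenly wherever pressed; a fingertip can slide along it while pressing. Down 0.008 or more its tooth clears the holder's cross bar.
- catch_tooth (a point): Middle of the top of the upright tooth on the catch bar's far end: 12 mm long (slicer y 115 to 127 mm), 30 mm wide, 10 mm above the bar's top, so 69 mm above the table when up. Up, it overlaps the holder's cross bar by 7 mm in height and stops it; it comes up again behind the cross bar when the holder is home.
- catch_pad (a point): Point on the middle of the bare top of the catch bar, at slicer x = +55 mm, y = -90 mm; 59 mm above the table when the catch is up, moving down with it. The bare top reaches from 40 mm behind this point to the rear face of the holder.
- holder (a joint): Travel of the food holder along the slicer's +y, m. Starts between 0 and 0.030; at 0.045 its cross bar meets the tooth if the catch is up; from 0.067 the cross bar is past the tooth and the catch can come up; 0.071 = home against its stop. About 1.5 N of friction, stays where left, cannot be lifted.
- holder_push (a point): Point on the food holder's flat upright rear (-y) face, half-way up (74 mm above the table), over the bar's middle line; slicer x +55, y -45 mm when joint holder is 0. Push here, fingers standing on the bar behind it. The holder is a white block 170 mm wide (x), 75 long, 24 thick, underside 17 mm above the deck; a frame 40 mm long ahead of it over the lane ends in a cross bar 10 mm long.
- knob (a point): Black round knob, 32 mm across and 22 mm high, on top of the food holder at slicer x = -30 mm, 43 mm ahead of the holder's rear face; its top is 108 mm above the table, this point is the middle of its top. Not to be touched.
- bowl: Bystander: stainless steel bowl, 140 mm across, 65 mm high; origin under its centre.
- sugar_pot: Bystander: white ceramic sugar pot, 92 mm across, 75 mm high, its lid standing open to 160 mm height against a steel clip on its own +x side; origin under its centre.
- spoon: Bystander: bamboo spoon, 240 mm long, lying flat.
- spatula: Bystander: blue plastic spatula, 260 mm long, lying flat.
- blender_jar: Bystander: lime-green blender jar, 120 mm across, 190 mm high, handle on its own +y side; origin under its centre.
- mug: Bystander: blue ceramic mug, 80 mm across, 90 mm high, handle on its own +y side; origin under its centre.
- pepper_mill: Bystander: dark wooden pepper mill, 52 mm across, 120 mm high; origin under its centre.

How it is judged (in metres and radians):
On the way, in this order (a step that is already met when the one before it is completed fails the run):
1. the fingers hold the spring catch down while the holder is still short of the tooth (value of joint catch above 0.0065 m and value of joint holder below 0.046 m and contact force between the fingers and catch above 1 N), for 0.1 s.
2. with the fingers still on the catch, the holder's cross bar is pushed over the lowered tooth (value of joint catch above 0.0055 m and value of joint holder above 0.05 m and contact force between the fingers and catch above 1 N).
At the end, for the whole second after the job is handed in: The food holder is home over the blade (joint holder above 0.0672) and at rest, and the catch has sprung back up behind its cross bar (joint catch below 0.002) (value of joint holder above 0.0672 m and value of joint catch below 0.002 m and velocity of joint holder between -0.005 and 0.005 m/s); the robot touches nothing.
It fails at once if the holder's knob is touched by the fingers (contact force between the fingers and holder_c1 above 1 N).
It fails at once if a bystander is shifted or lifted by more than 20 mm (distance of any of bowl, sugar_pot, spoon, spatula, blender_jar, mug, pepper_mill from where it was at the start of the episode above 0.02 m).
It also fails if it takes over 48 s, if anything falls off the work surface, if the arm or the gripper's body presses on something with over 40 N, if the wrist force passes 120 N, or if a joint passes its speed limit or range.

## Robot

A 7-joint arm with a two-finger parallel gripper is mounted at the origin on the work surface. World frame = base frame: x ahead of the robot, y to its left, z up, the work surface at z = 0. Lengths are in mm, angles in rad, forces in N, time in s.
With the tool pointing down it reaches from about 400 to 875 mm from the base axis. Payload 4.4 kg.
Tool frame: the origin (TCP) lies on the centre line of the jaws, within the pads' length; the fingertips stand 8 mm ahead of it and the grasp point (between the pads) lies 11 mm behind it; x points along the fingers, z is the direction in which the jaws open and shut, and the axes are right-handed (so a half turn about x gives the same grasp; the last joint's range is limited). The gripper opens to 85 mm and grips with 20 to 120 N. Pads are 22 mm wide; open, the fingers measure 114 mm over their backs; the gripper's body (76 mm by 85 mm) begins 54 mm behind the grasp point. The pads swing forward as they close: fully open they stand 13 mm farther back than shut.
Start: joints at [1.08, 0.628, 0.038, 1.517, -0.027, 0.996, -0.02], TCP at [267.919, -592.231, 216.813] pointing down, gripper open.
Joint ranges: [-3.06, 3.06], [-0.37, 2.12], [-1.25, 1.32], [0.18, 2.47], [-1.1, 4.24], [0.23, 1.98], [-2.94, 2.94]. Speed limits (rad/s): [2.57, 2.57, 3.14, 3.14, 3.14, 3.14, 3.14].

## Interface

Orientations are given as [roll, pitch, yaw] about the fixed x, y, z axes, in that order (R = Rz(yaw) Ry(pitch) Rx(roll)).
In Python, from cell import ctrl, get_image, camera_params gives the robot as it stands. The module is installed in compiled form; this text tells all that it offers.
- The arm moves only by the shell command python3 -m handwheel 'ROWS'. ROWS is text: rows parted by semicolons, each of 7 numbers parted by spaces: the opening, from -1 (shut) to 1 (fully open), then the shift along the tool's x, y, z in mm, then the turn, a rotation vector about the tool's x, y, z in rad. In form: grip x y z wx wy wz; .... A call has 1 to 10 rows; each row shifts and turns the pose as measured when the row begins, along the tool's axes as they then stand; what a row does not reach is not made up. A row lasts 1/10 s, in which the tool goes at most 50 mm and 8.59 degrees, less where a joint would pass 70% of its speed; a pose out of reach is approached as far as the arm can. A call with a gripper value outside its range is refused whole. The fingers move at their own pace and stop on an object; the grip force is fixed at half the most. Time passes only in rows, so rows that do not move let the fingers close. It gives the time, the measured TCP pose, the force and the opening at its end, in the units of the state.
- ctrl.read_state(): the state, without advancing time (a new reading comes with each control period).
- get_image(name): name is "scene" or "top" or "wrist"; returns the picture (384x512x3 uint8, blue, green, red); there is no depth.
- camera_params(name): a dict with "fx", "fy", "cx", "cy" (pixels), "eye" and "orientation" of the camera in the world. Camera axes: x right, y up, looking along -z (the intrinsics and any distortion apply to the point x, -y, -z); pixel columns grow to the right and rows downward; lengths in mm; the calibration is good to about 2 mm. A picture is of the moment at which its call begins: read the wrist's pose just before it. camera_params takes no time and is no camera call; for the wrist camera it gives the pose at the moment of the call.
- ctrl.finish_job(): hands the job in, once; it reports no verdict.
The state is a dict: "clock": time; "qpos": joint angles; "qd": joint speeds; "tau": joint torques, N m; "eef_pos": TCP position; "tool_rot": TCP orientation; "force": force on the tool from outside, world axes, zero at the start; "torque": the same for the moment, N m; "width": finger opening in mm.
Only numpy, scipy, OpenCV 4.12 (cv2) and the standard library are available. Lean on these libraries where they do the work, as an engineer would, in place of code of your own. Each camera call takes 0.05 s, during which the arm holds its last target.

## Working session

There is one attempt and no reset: what is moved stays moved. The work goes in short steps, Python scripts to look and compute and a shell command to move; the robot and the scene stay as the last step left them, time stands still between calls to the robot, and variables do not carry over. Pictures are saved under pics/ and viewed, and the job is handed in when it is done.

```bash
mkdir -p pics; ls; python3 - <<'E'
from cell import ctrl,get_image,camera_params
import cv2
s=ctrl.read_state();print(s)
for n in("scene","top"):
    cv2.imwrite(f"pics/{n}0.png",get_image(n));print(n,camera_params(n))
E
```

```text
pics
{'clock': 0.0, 'qpos': array([ 1.08019509,  0.62931594,  0.0384135 ,  1.51833422, -0.02701195,
        0.99630678, -0.0200314 ]), 'qd': array([-0.00026989,  0.00100102, -0.00107081, -0.00092629, -0.00046433,
        0.00018338,  0.00023839]), 'tau': array([ 2.43268505e-04, -5.63407087e+01,  1.22583054e+00, -1.93444258e+01,
        1.09043575e-02,  1.03258953e-02,  4.12532046e-06]), 'eef_pos': array([ 267.67544783, -591.63049422,  215.91895497]), 'tool_rot': array([3.13915541, 1.56894882, 1.99314621]), 'force': array([0.09870524, 0.11017415, 0.41163872]), 'torque': array([-0.01441409,  0.01171817, -0.00112686]), 'width': 85.50822373253833}
scene {'fx': 347.86520495196856, 'fy': 347.86520495196856, 'cx': 264.55325604329647, 'cy': 195.7333073460145, 'eye': array([1092.29187361,  286.39496966,  900.42969581]), 'orientation': array([ 0.62651443, -0.00326873,  2.0009945 ])}
top {'fx': 417.73101093986895, 'fy': 417.73101093986895, 'cx': 255.66080743230873, 'cy': 194.97924477141362, 'eye': array([ 392.37605925,   48.36869235, 1299.79717367]), 'orientation': array([ 0.13591971,  0.01218379, -1.55034475])}
```

View pics/scene0.png

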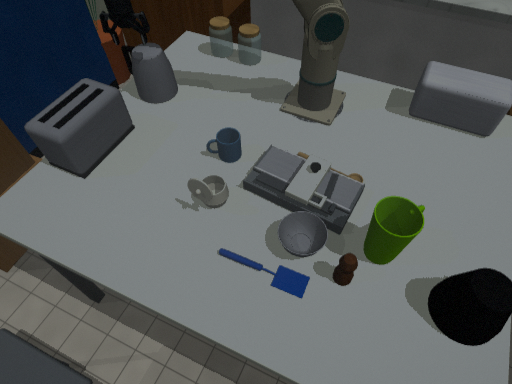

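View pics/top0.png

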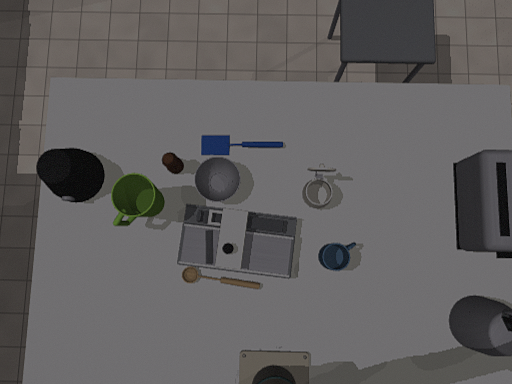

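```bash
cat > h.py <<'E'
import numpy as np, cv2
from scipy.spatial.transform import Rotation as R
from cell import camera_params
def proj(n,P,c=None):
    c=c or camera_params(n);P=np.atleast_2d(P)
    q=(P-c['eye'])@R.from_euler('xyz',c['orientation']).as_matrix()
    return np.c_[c['cx']+c['fx']*q[:,0]/-q[:,2], c['cy']+c['fy']*q[:,1]/q[:,2]]
def back(n,uv,z,c=None):
    c=c or camera_params(n);uv=np.atleast_2d(uv).astype(float);z=np.broadcast_to(z,len(uv))
    d=np.c_[(uv[:,0]-c['cx'])/c['fx'],-(uv[:,1]-c['cy'])/c['fy'],-np.ones(len(uv))]@R.from_euler('xyz',c['orientation']).as_matrix().T
    return c['eye']+d*((z-c['eye'][2])/d[:,2])[:,None]
E
python3 - <<'E'
from h import *
for n in('scene','top'):print(proj(n,[[268,-592,216],[0,0,0]]), camera_params(n).keys())
t=cv2.imread('pics/top0.png');c=t[190:290,165:305];cv2.imwrite('pics/topc.png',np.clip(1.6*cv2.resize(c,None,fx=5.5,fy=5.5,interpolation=2).astype(float),0,255))
t=cv2.imread('pics/scene0.png');c=t[135:260,180:380];cv2.imwrite('pics/scc.png',np.clip(1.3*cv2.resize(c,None,fx=4,fy=4,interpolation=2).astype(float),0,255))
E
```

```text
[[132.92605884  50.73359129]
 [312.95518622 101.9343552 ]] dict_keys(['fx', 'fy', 'cx', 'cy', 'eye', 'orientation'])
[[515.23647054 307.43664125]
 [274.67548984 386.48895913]] dict_keys(['fx', 'fy', 'cx', 'cy', 'eye', 'orientation'])[ WARN:0@0.783] global loadsave.cpp:1063 imwrite_ Unsupported depth image for selected encoder is fallbacked to CV_8U.
```

View pics/topc.png

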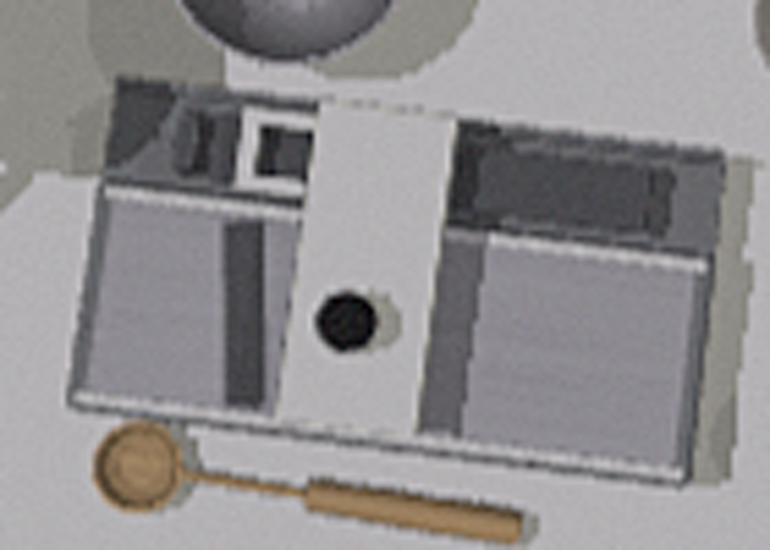

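View pics/scc.png

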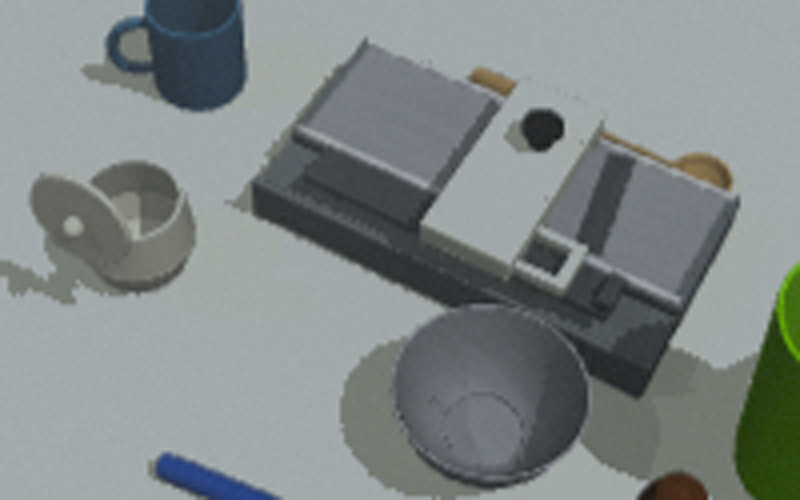

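```bash
python3 - <<'E'
from h import *
from scipy.optimize import least_squares
ct,cs=camera_params('top'),camera_params('scene')
T=lambda a:np.array(a)/5.5+[165-.4,190-.4]
S=lambda a:np.array(a)/4+[180-.4,135-.4]
# (x,y,z,holder?) 
top=[((88,170,45),0,(118,78)),((88,-170,45),0,(722,152)),((-95,-170,45),0,(687,485)),((-95,170,45),0,(70,405)),
((0,-45,86),2,(457,122)),((0,-45,86),3,(417,432)),((0,30,86),2,(322,100)),((0,30,86),3,(275,415)),((-30,-2,108),1,(346,321)),
((73,-130,59),0,(674,170)),((37,-130,59),0,(668,235))]
sc=[((88,-170,45),0,(253,190)),((88,170,45),0,(640,370)),((-30,-2,108),1,(546,124)),((0,-45,86),2,(421,228)),((0,30,86),2,(512,268)),((0,-45,86),3,(519,78)),((0,30,86),3,(606,118)),((37,-130,59),0,(318,152)),((73,-130,59),0,(302,182))]
def pts(L,p):
    o=[]
    for P,h,_ in L:
        P=np.array(P,float)
        if h:P[1]+=p[3]
        if h==2:P[0]=p[4]
        if h==3:P[0]=p[4]-170
        c,s=np.cos(p[2]),np.sin(p[2]);o.append([p[0]+c*P[0]-s*P[1],p[1]+s*P[0]+c*P[1],P[2]])
    return np.array(o)
ot=T([t[2] for t in top]);os=S([t[2] for t in sc])
f=lambda p,w=(1,1):np.r_[w[0]*(proj('top',pts(top,p),ct)-ot).ravel(),w[1]*(proj('scene',pts(sc,p),cs)-os).ravel()]
for w in((1,1),(1,0),(0,1)):
    r=least_squares(f,[450,100,0,10,85],args=(w,),loss='soft_l1');print(w,r.x)
    if w==(1,1):
        q=f(r.x).reshape(-1,2);print(q.round(1).tolist());p=r.x
c,s=np.cos(p[2]),np.sin(p[2])
for P in((55,-90,59),(55,-45+p[3],74),(55,121,69)):print(p[0]+c*P[0]-s*P[1],p[1]+s*P[0]+c*P[1],P[2])
E
```

```text
(1, 1) [ 4.30519768e+02  1.16981999e+02 -1.03861126e-01  2.49063604e+01
  8.64029308e+01]
[[0.2, -0.9], [2.0, -0.6], [1.5, 0.3], [-0.1, 0.3], [0.3, -2.1], [0.1, 0.1], [-0.6, -1.3], [0.0, -0.1], [0.0, -0.3], [-2.8, -1.0], [-3.1, -0.7], [-1.2, -2.8], [2.3, -0.2], [-0.1, -0.2], [-0.4, -1.0], [-0.1, -0.2], [0.8, -0.4], [0.8, -1.3], [1.8, -1.9], [-0.2, -1.8]]
(1, 0) [ 4.29407201e+02  1.16959282e+02 -1.08599932e-01  2.46414720e+01
  8.52681298e+01]
(0, 1) [ 4.34454059e+02  1.16991221e+02 -8.39640363e-02  2.50508127e+01
  8.54342766e+01]
475.89268347341255 21.764886122845525 59
483.14019042243115 91.29454075669068 74
497.76800292271423 231.6278661812422 69
```

```bash
python3 - <<'E'
from h import *
from cell import ctrl
s=ctrl.read_state()
Rm=R.from_euler('xyz',s['tool_rot']).as_matrix();print(Rm.round(3))
# bystander spots
print(back('top',[(320,190),(335,257),(218,178),(133,195),(320,169),(478,200),(480,325),(456,200)],[75,90,65,190,160,150,150,150]).round())
p=(430.5,117,-0.104,25)
def W(P):
    P=np.atleast_2d(P).astype(float);c,si=np.cos(p[2]),np.sin(p[2]);return np.c_[p[0]+c*P[:,0]-si*P[:,1],p[1]+si*P[:,0]+c*P[:,1],P[:,2]]
for n,(x0,x1,y0,y1),k,g in(('top',(165,305,190,290),5.5,1.8),('scene',(180,380,135,260),4,1.3)):
    t=cv2.imread(f'pics/{n}0.png')[y0:y1,x0:x1];im=np.clip(g*cv2.resize(t,None,fx=k,fy=k,interpolation=2).astype(float),0,255).astype(np.uint8)
    for loop,col in(([(88,170,45),(88,-170,45),(-95,-170,45),(-95,170,45)],(0,0,255)),([(88,170,0),(88,-170,0),(-95,-170,0)],(0,128,255)),([(73,-130,59),(37,-130,59),(37,127,59),(73,127,59)],(0,255,0)),([(85,-20,86),(85,55,86),(-85,55,86),(-85,-20,86)],(255,0,255)),([(70,115,69),(40,115,69),(40,127,69),(70,127,69)],(255,255,0))):
        q=(proj(n,W(loop))-[x0-.5,y0-.5])*k
        cv2.polylines(im,[q.round().astype(int)],True,col,1)
    cv2.imwrite(f'pics/ov_{n}.png',im)
E
```

```text
[[-0.001  0.911  0.412]
 [ 0.002  0.412 -0.911]
 [-1.    -0.    -0.002]]
[[ 578. -123.   75.]
 [ 383. -164.   90.]
 [ 610.  181.   65.]
 [ 538.  395.  190.]
 [ 624. -111.  160.]
 [ 547. -547.  150.]
 [ 213. -536.  150.]
 [ 546. -487.  150.]]
```

View pics/ov_top.png

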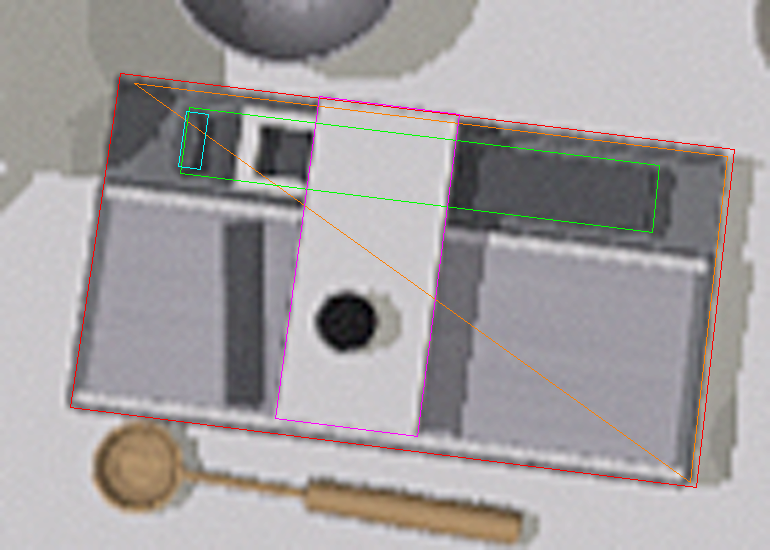

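View pics/ov_scene.png

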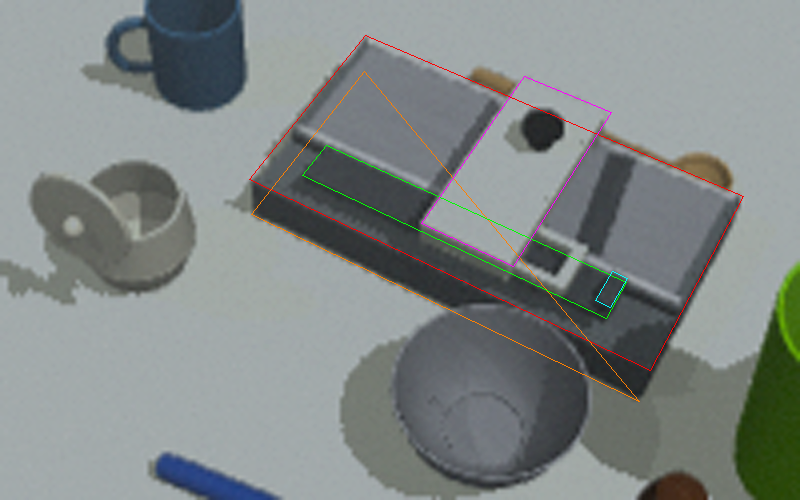

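```bash
python3 -m handwheel '-1 -4 32 -35 -0.148 0 0; -1 -4 37 -30 -0.148 0 0; -1 -4 41 -24 -0.148 0 0; -1 0 44 -18 -0.148 0 0; -1 0 47 -11 -0.148 0 0; -1 0 48 -4 -0.148 0 0; -1 0 48 3 -0.148 0 0; -1 0 47 10 0 0 0'
python3 - <<'E'
from h import *
from cell import ctrl
s=ctrl.read_state();print(s['eef_pos'],s['width'],s['clock']);Rm=R.from_euler('xyz',s['tool_rot']).as_matrix();print(Rm.round(3))
d=np.array([478.5,46.6,190])-s['eef_pos'];print(d, Rm.T@d)
E
```

```text
clock: 0.9
eef_pos: [382.6, -221.0, 224.0]
tool_rot: [-2.811, 1.565, -2.907]
force: [1.4, -0.7, 0.7]
width: -0.2
[ 382.57578101 -221.02333613  224.0149043 ] -0.17363978599603533 0.9
[[-0.005  0.096  0.995]
 [-0.001  0.995 -0.096]
 [-1.    -0.002 -0.005]]
[ 95.92421899 267.62333613 -34.0149043 ] [ 33.13660431 275.66808649  69.92704118]
```

```bash
python3 -m handwheel '-1 0 46 12 0 0 0; -1 0 46 12 0 0 0; -1 3 46 12 0 0 0; -1 10 46 12 0 0 0; -1 10 46 12 0 0 0; -1 10 40 10 0 0 0; -1 0 0 0 0 0 0; -1 0 0 0 0 0 0'
python3 - <<'E'
from h import *
from cell import ctrl,get_image
s=ctrl.read_state();print(s['eef_pos'],s['force'],s['width'],s['clock']);Rm=R.from_euler('xyz',s['tool_rot']).as_matrix();print(Rm.round(3))
c=camera_params('wrist');print(c)
im=get_image('wrist');cv2.imwrite('pics/w1raw.png',im)
p=(430.5,117,-0.104,25)
def W(P):
    P=np.atleast_2d(P).astype(float);cc,si=np.cos(p[2]),np.sin(p[2]);return np.c_[p[0]+cc*P[:,0]-si*P[:,1],p[1]+si*P[:,0]+cc*P[:,1],P[:,2]]
for loop,col in(([(88,170,45),(88,-170,45),(-95,-170,45),(-95,170,45)],(0,0,255)),([(73,-130,59),(37,-130,59),(37,127,59),(73,127,59)],(0,255,0)),([(85,-20,86),(85,55,86),(-85,55,86),(-85,-20,86)],(255,0,255))):
    cv2.polylines(im,[proj('wrist',W(loop),c).round().astype(int)],True,col,1)
cv2.imwrite('pics/w1.png',im)
get=get_image('top');cv2.imwrite('pics/t1.png',get)
E
```

```text
clock: 1.7
eef_pos: [480.5, 59.4, 188.8]
tool_rot: [2.759, 1.567, 2.674]
force: [-0.3, -1.3, 0.1]
width: -0.2
[480.45239684  59.35900367 188.77069385] [-0.26298181 -1.28195138  0.12688346] -0.17324564296374298 1.7
[[-0.004  0.085  0.996]
 [ 0.002  0.996 -0.085]
 [-1.     0.001 -0.004]]
{'fx': 291.6556764387571, 'fy': 291.6556764387571, 'cx': 256.1141262817252, 'cy': 194.37000322793693, 'eye': array([486.66860004, 140.12384748, 345.85240768]), 'orientation': array([-0.32089602,  0.00406423, -0.08807092])}
```

View pics/w1.png

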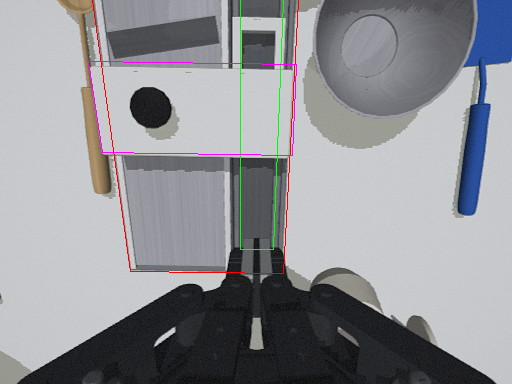

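View pics/w1raw.png

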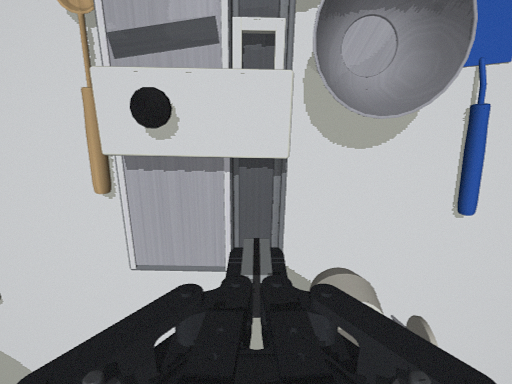

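```bash
python3 -m handwheel '-1 25 0 0 0 0 0; -1 25 0 0 0 0 0; -1 25 0 0 0 0 0; -1 20 0 0 0 0 0; -1 8 0 0 0 0 0; -1 0 0 0 0 0 0; -1 0 0 0 0 0 0'
python3 - <<'E'
from h import *
from cell import ctrl,get_image
s=ctrl.read_state();print(s['eef_pos'],s['force'],s['tool_rot'],s['clock'])
cv2.imwrite('pics/s2.png',cv2.resize(get_image('scene')[135:260,180:380],None,fx=4,fy=4))
cv2.imwrite('pics/w2.png',get_image('wrist'))
E
```

```text
clock: 2.5
eef_pos: [482.0, 46.3, 86.3]
tool_rot: [-0.64, 1.567, -0.747]
force: [-0.3, -0.5, -0.3]
width: 0.2
[482.00665225  46.25924214  86.34613986] [-0.26925942 -0.46082458 -0.28117056] [-0.63998776  1.5666629  -0.7468527 ] 2.5
```

View pics/s2.png

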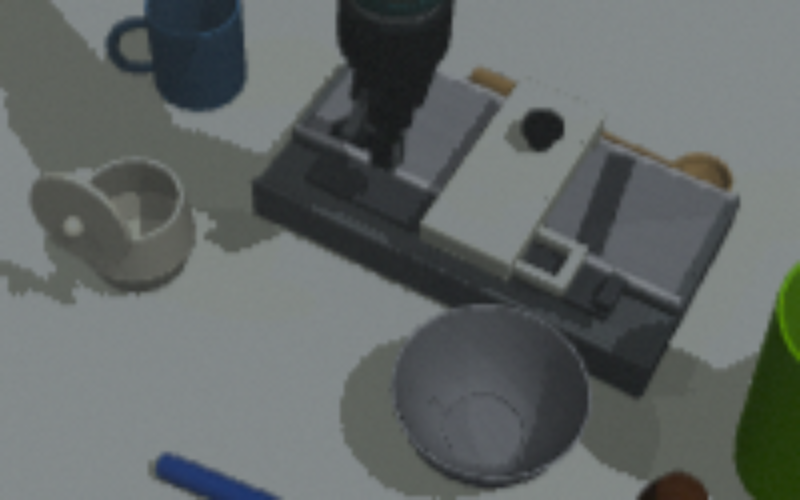

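View pics/w2.png

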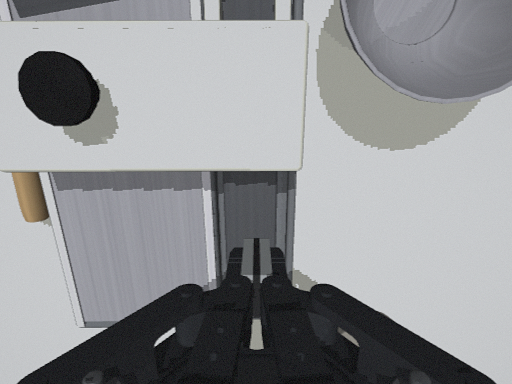

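```bash
python3 -m handwheel '-1 4 0 -5 0 0 0; -1 4 0 0 0 0 0; -1 4 0 0 0 0 0; -1 3 0 0 0 0 0; -1 2 0 0 0 0 0'; python3 -m handwheel '-1 2 0 0 0 0 0'; python3 -m handwheel '-1 2 0 0 0 0 0';python3 -m handwheel '-1 2 0 0 0 0 0'
```

```text
clock: 3.1
eef_pos: [478.6, 47.6, 70.5]
tool_rot: [-0.102, 1.562, -0.208]
force: [0.4, -0.2, 0.1]
width: -0.1
clock: 3.2
eef_pos: [478.6, 47.7, 68.2]
tool_rot: [-0.1, 1.562, -0.206]
force: [-0.5, 0.2, -0.5]
width: -0.1
clock: 3.3
eef_pos: [478.7, 47.8, 66.0]
tool_rot: [-0.104, 1.562, -0.21]
force: [0.6, -0.3, -0.6]
width: 0.3
clock: 3.4
eef_pos: [478.7, 47.8, 63.8]
tool_rot: [-0.102, 1.562, -0.207]
force: [-0.2, -0.1, 0.1]
width: 0.1
```

```bash
for i in 1; do python3 -m handwheel '-1 2 0 0 0 0 0'; python3 -m handwheel '-1 2 0 0 0 0 0';python3 -m handwheel '-1 2 0 0 0 0 0';done
```

```text
clock: 3.5
eef_pos: [478.8, 47.8, 61.6]
tool_rot: [-0.102, 1.562, -0.208]
force: [0.1, -0.9, -0.7]
width: 0.1
clock: 3.6
eef_pos: [478.8, 47.8, 59.4]
tool_rot: [-0.101, 1.562, -0.206]
force: [-0.4, 0.4, 0.9]
width: 0.4
clock: 3.7
eef_pos: [478.9, 47.8, 57.2]
tool_rot: [-0.095, 1.562, -0.201]
force: [0.7, 0.4, 0.7]
width: 0.2
```

```bash
python3 - <<'E'
from h import *
from cell import ctrl,get_image
s=ctrl.read_state();print(s['eef_pos'],s['force'],s['tool_rot'],s['clock'])
cv2.imwrite('pics/s3.png',cv2.resize(get_image('scene')[125:225,220:340],None,fx=6,fy=6)*1)
cv2.imwrite('pics/w3.png',get_image('wrist'))
E
```

```text
[478.86320246  47.79821685  57.19130924] [0.65363467 0.39741574 0.72732896] [-0.09538263  1.56221949 -0.20122294] 3.7
```

View pics/s3.png

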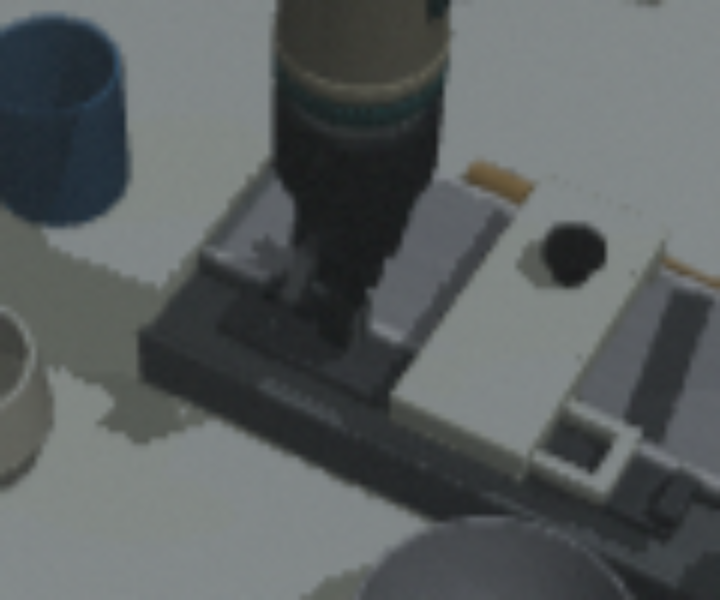

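View pics/w3.png

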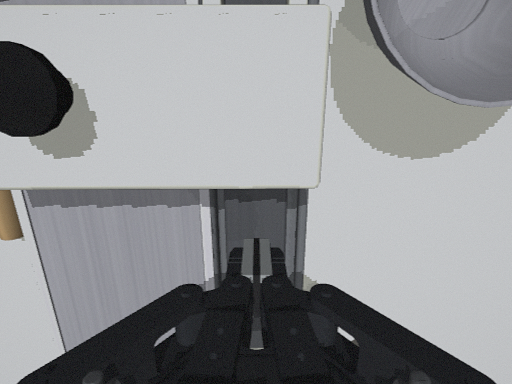

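```bash
for i in 1; do python3 -m handwheel '-1 2 0 0 0 0 0'; python3 -m handwheel '-1 2 0 0 0 0 0';done
```

```text
clock: 3.9
eef_pos: [478.8, 47.8, 55.2]
tool_rot: [-0.101, 1.562, -0.207]
force: [0.3, 0.0, 0.2]
width: -0.1
clock: 4.0
eef_pos: [478.9, 47.8, 53.1]
tool_rot: [-0.092, 1.562, -0.198]
force: [-0.3, -0.1, -0.0]
width: -0.1
```

```bash
python3 - <<'E'
from h import *
from cell import ctrl,get_image
s=ctrl.read_state();print(s['eef_pos'],s['force'],s['clock']);print(R.from_euler('xyz',s['tool_rot']).as_matrix().round(3))
ims=get_image('scene');imw=get_image('wrist')
X=R.from_euler('xyz',s['tool_rot']).as_matrix()[:,0]
for n,im in(('scene',ims),('wrist',imw)):
    for d,col in((-11,(0,255,255)),(0,(0,255,0)),(8,(0,0,255)),(-60,(255,0,0))):
        u=proj(n,s['eef_pos']+d*X)[0];print(n,d,u);
        if n=='scene':
            pass
    if n=='scene':
        k=6;v=np.clip(cv2.resize(im[125:225,220:340],None,fx=k,fy=k).astype(float)*1.8,0,255).astype(np.uint8);off=np.array([220,125])
    else: k=2;v=np.clip(cv2.resize(im[100:384,128:384],None,fx=k,fy=k).astype(float)*2,0,255).astype(np.uint8);off=np.array([128,100])
    for d,col in((-11,(0,255,255)),(0,(0,255,0)),(8,(0,0,255))):
        u=(proj(n,s['eef_pos']+d*X)[0]-off+.5)*k;cv2.circle(v,tuple(int(a) for a in u),3,col,-1)
    cv2.imwrite(f'pics/c4{n}.png',v)
E
```

```text
[478.92695411  47.80079578  53.09514975] [-0.28254768 -0.07413109 -0.0186441 ] 4.0
[[ 0.009  0.106  0.994]
 [-0.002  0.994 -0.106]
 [-1.    -0.001  0.009]]
scene -11 [276.42508775 182.04158416]
scene 0 [276.29697026 184.26851451]
scene 8 [276.20511722 185.86509859]
scene -60 [277.02275911 171.65289692]
wrist -11 [259.19247037 249.09154656]
wrist 0 [259.02485029 239.98924278]
wrist 8 [258.91501285 234.02471983]
wrist -60 [260.30064281 309.26883876]
```

View pics/c4scene.png

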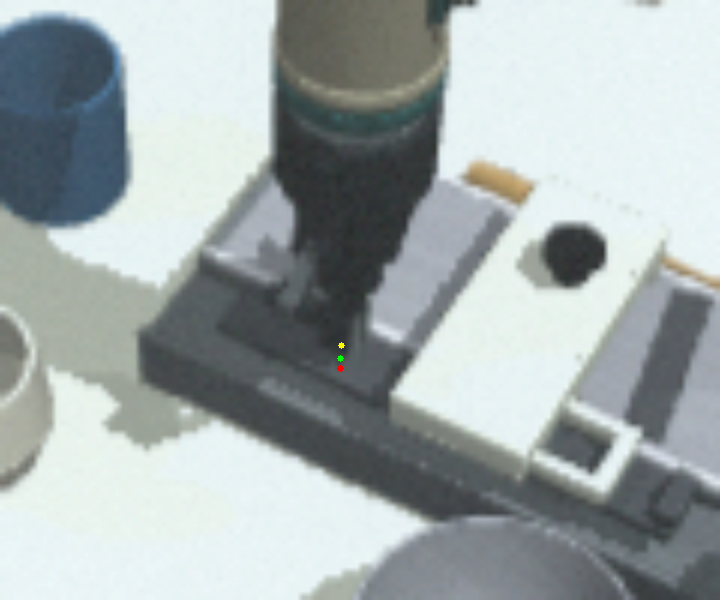

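View pics/c4wrist.png

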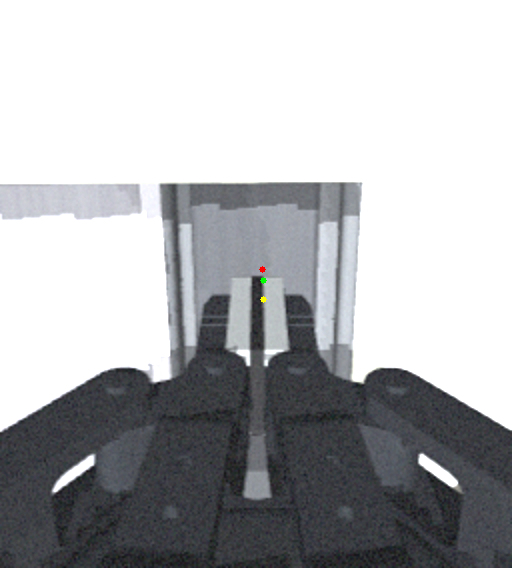

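```bash
for i in 1; do python3 -m handwheel '-1 2 0 0 0 0 0'; python3 -m handwheel '-1 2 0 0 0 0 0';python3 -m handwheel '-1 1.5 0 0 0 0 0';done
```

```text
clock: 4.2
eef_pos: [478.9, 47.8, 51.0]
tool_rot: [-0.095, 1.562, -0.201]
force: [0.3, -0.2, 1.0]
width: -0.1
clock: 4.3
eef_pos: [479.0, 47.8, 48.9]
tool_rot: [-0.093, 1.562, -0.199]
force: [-1.0, 0.6, -0.1]
width: -0.1
clock: 4.4
eef_pos: [479.0, 47.8, 47.2]
tool_rot: [-0.095, 1.562, -0.2]
force: [-0.6, -0.6, -0.2]
width: -0.0
```

```bash
python3 - <<'E'
from h import *
from cell import ctrl,get_image
s=ctrl.read_state();print(s['eef_pos'],s['force'],s['clock']);Rm=R.from_euler('xyz',s['tool_rot']).as_matrix()
ims=get_image('scene');imw=get_image('wrist')
for yy in(-11,0,11):
  for d in(-20,-10,0,8):
    print(yy,d,proj('wrist',s['eef_pos']+Rm@[d,yy,0])[0].round(1))
v=np.clip(cv2.resize(imw[190:290,200:312],None,fx=7,fy=7,interpolation=2).astype(float)*2,0,255);cv2.imwrite('pics/c5w.png',v.astype(np.uint8))
v=np.clip(cv2.resize(ims[150:210,240:330],None,fx=8,fy=8,interpolation=2).astype(float)*2.5,0,255);cv2.imwrite('pics/c5s.png',v.astype(np.uint8))
E
```

```text
[478.96663879  47.79242683  47.23368549] [-0.5874363  -0.57937843 -0.15731278] 4.4
-11 -20 [259.2 275.1]
-11 -10 [259.1 265.1]
-11 0 [258.9 256.2]
-11 8 [258.8 249.6]
0 -20 [259.2 257.4]
0 -10 [259.1 248.2]
0 0 [258.9 240. ]
0 8 [258.8 234. ]
11 -20 [259.3 238.8]
11 -10 [259.1 230.5]
11 0 [258.9 223.1]
11 8 [258.8 217.7]
```

View pics/c5w.png

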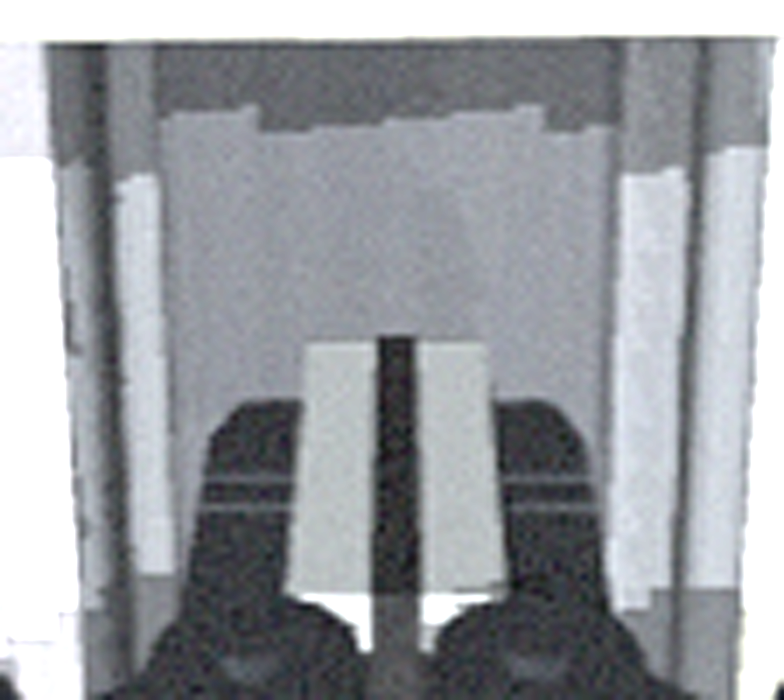

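View pics/c5s.png

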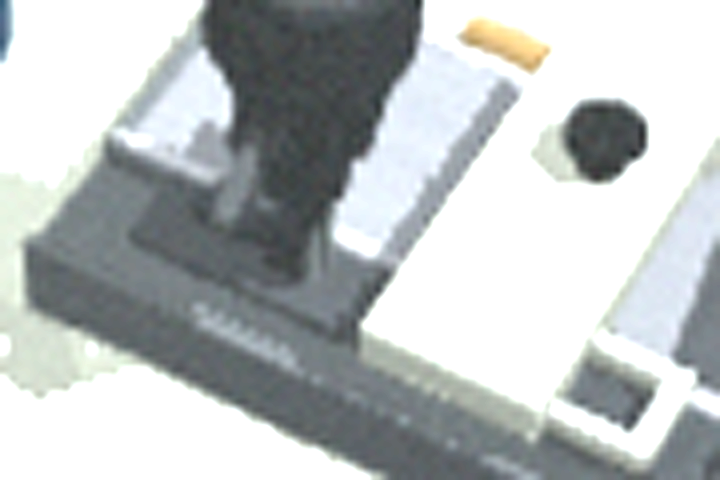

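```bash
for i in 1; do python3 -m handwheel '-1 1.5 0 0 0 0 0'; python3 -m handwheel '-1 1.5 0 0 0 0 0';done
```

```text
clock: 4.6
eef_pos: [479.0, 47.8, 45.7]
tool_rot: [-0.099, 1.562, -0.205]
force: [0.4, -0.3, -0.6]
width: -0.2
clock: 4.7
eef_pos: [479.0, 47.8, 44.2]
tool_rot: [-0.103, 1.562, -0.209]
force: [-0.4, -0.1, 3.3]
width: 0.2
```

```bash
for i in 1; do python3 -m handwheel '-1 1.5 0 0 0 0 0'; python3 -m handwheel '-1 1.5 0 0 0 0 0';done
```

```text
clock: 4.8
eef_pos: [479.0, 47.8, 42.7]
tool_rot: [-0.111, 1.562, -0.217]
force: [-1.3, -0.7, 3.7]
width: -0.2
clock: 4.9
eef_pos: [479.0, 47.8, 41.3]
tool_rot: [-0.114, 1.562, -0.219]
force: [-2.0, 0.3, 4.3]
width: 0.2
```

```bash
python3 -m handwheel '-1 2 0 0 0 0 0; -1 2 0 0 0 0 0';  python3 -m handwheel '-1 1.5 0 0 0 0 0'; python3 -m handwheel '-1 0 0 0 0 0 0; -1 0 0 0 0 0 0'
```

```text
clock: 5.1
eef_pos: [479.0, 47.7, 37.4]
tool_rot: [-0.13, 1.562, -0.235]
force: [-0.8, -0.1, 5.1]
width: 0.1
clock: 5.2
eef_pos: [479.0, 47.8, 35.9]
tool_rot: [-0.132, 1.562, -0.238]
force: [-1.0, 0.3, 6.4]
width: -0.1
clock: 5.4
eef_pos: [479.0, 47.8, 36.0]
tool_rot: [-0.148, 1.561, -0.254]
force: [-0.5, 0.0, 5.3]
width: -0.2
```

```bash
python3 -m handwheel '-1 1 0 0 0 0 0'; python3 -m handwheel '-1 0 0 0 0 0 0; -1 0 0 0 0 0 0'
python3 - <<'E'
from h import *
from cell import ctrl,get_image
F=[]
s=ctrl.read_state()
ims=get_image('scene');imw=get_image('wrist');s=ctrl.read_state();print(s['eef_pos'],s['force'],R.from_euler('xyz',s['tool_rot']).as_matrix().round(3).tolist())
v=np.clip(cv2.resize(imw[150:290,170:342],None,fx=4.5,fy=4.2,interpolation=2).astype(float)*2,0,255);
cv2.imwrite('pics/c6w.png',v.astype(np.uint8))
v=np.clip(cv2.resize(ims[150:210,240:340],None,fx=8,fy=8,interpolation=2).astype(float)*2.5,0,255);cv2.imwrite('pics/c6s.png',v.astype(np.uint8))
E
```

```text
clock: 5.5
eef_pos: [479.0, 47.7, 35.2]
tool_rot: [-0.158, 1.561, -0.263]
force: [-1.2, -0.9, 6.1]
width: 0.1
clock: 5.7
eef_pos: [479.0, 47.7, 35.5]
tool_rot: [-0.168, 1.561, -0.274]
force: [-0.9, -0.3, 6.9]
width: 0.3
[479.0155634   47.74587401  35.54076442] [-1.03979822  0.53435328  6.91585294] [[0.01, 0.105, 0.994], [-0.003, 0.994, -0.105], [-1.0, -0.002, 0.01]]
```

View pics/c6w.png

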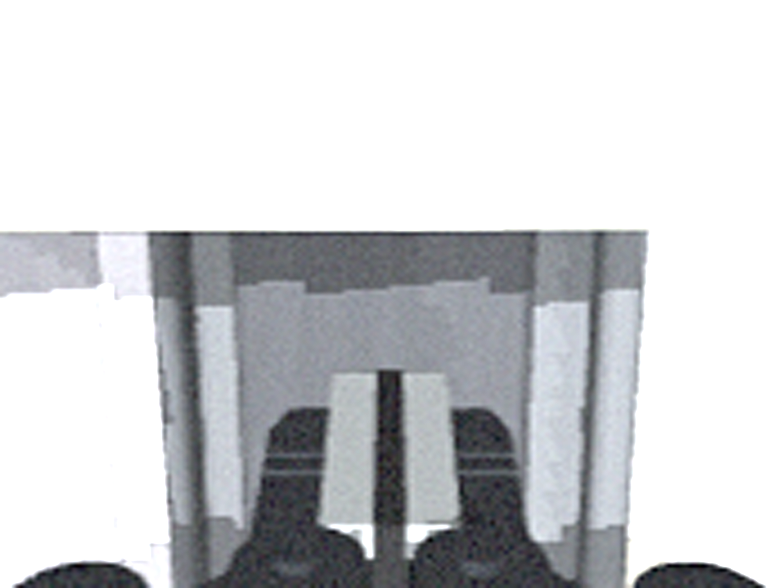

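View pics/c6s.png

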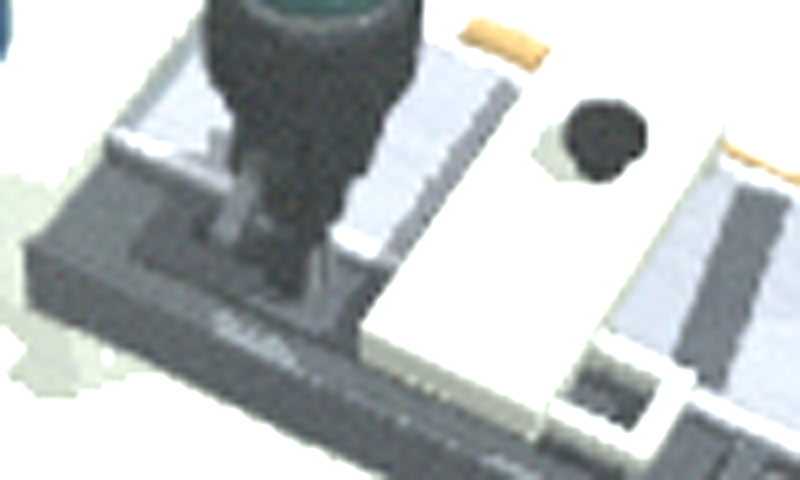

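```bash
python3 -m handwheel '-1 1 0 0 0 0 0; -1 0.5 0 0 0 0 0'; python3 -m handwheel '-1 0.2 5 0 0 0 0; -1 0.2 5 0 0 0 0; -1 0.2 5 0 0 0 0'; python3 -m handwheel '-1 0.2 4 0 0 0 0'
```

```text
clock: 6.0
eef_pos: [479.0, 47.8, 34.4]
tool_rot: [-0.176, 1.56, -0.281]
force: [-1.1, -0.4, 6.2]
width: 0.3
clock: 6.3
eef_pos: [480.0, 56.4, 34.2]
tool_rot: [-0.851, 1.557, -0.962]
force: [-0.5, -4.4, 6.8]
width: -0.0
clock: 6.4
eef_pos: [480.3, 58.2, 34.1]
tool_rot: [-0.999, 1.555, -1.112]
force: [-0.8, -4.7, 7.0]
width: 0.0
```

```bash
python3 -m handwheel '-1 0.2 6 0 0 0 0; -1 0.2 6 0 0 0 0'; python3 -m handwheel '-1 0.2 6 0 0 0 0; -1 0.2 6 0 0 0 0'; python3 - <<'E'
from h import *
from cell import ctrl,get_image
s=ctrl.read_state();ims=get_image('scene');imw=get_image('wrist');print(s['eef_pos'],s['force'],R.from_euler('xyz',s['tool_rot']).as_matrix().round(3).tolist())
a=np.clip(cv2.resize(imw[130:290,150:362],None,fx=2,fy=2).astype(float)*2,0,255)
b=np.clip(cv2.resize(ims[150:230,240:340],None,fx=4,fy=4,interpolation=2).astype(float)*2,0,255)
cv2.imwrite('pics/c7w.png',np.hstack([a[:320],b[:320]]).astype(np.uint8)[:,:800])
E
```

```text
clock: 6.6
eef_pos: [481.2, 65.2, 33.9]
tool_rot: [-1.211, 1.55, -1.328]
force: [-0.5, -5.5, 7.0]
width: -0.0
clock: 6.8
eef_pos: [482.2, 72.2, 33.6]
tool_rot: [-1.331, 1.543, -1.453]
force: [-0.6, -4.8, 7.1]
width: -0.2
[482.21113527  72.20616239  33.62272416] [-0.56338931 -4.75254221  7.09023666] [[0.003, 0.121, 0.993], [-0.027, 0.992, -0.121], [-1.0, -0.027, 0.007]]
```

View pics/c7w.png

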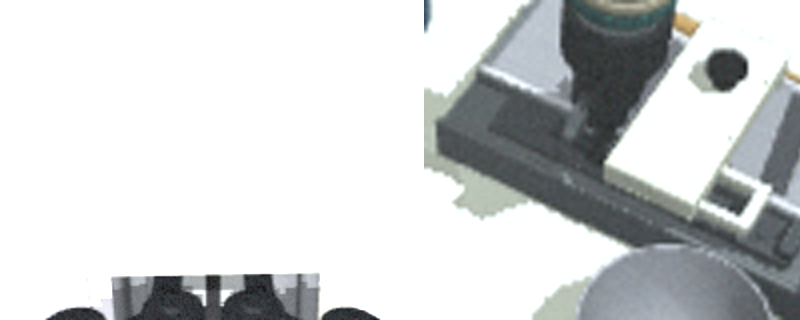

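```bash
python3 -m handwheel '-1 0.2 6 0 -0.01 0 0.02; -1 0.2 6 0 0 0 0.01'; python3 -m handwheel '-1 0.2 6 0 0 0 0.01; -1 0.2 6 0 0 0 0.01'; python3 - <<'E'
from h import *
from cell import ctrl,get_image
s=ctrl.read_state();ims=get_image('scene');print(s['eef_pos'],s['force'],R.from_euler('xyz',s['tool_rot']).as_matrix().round(3).tolist())
b=np.clip(cv2.resize(ims[150:230,240:340],None,fx=8,fy=7,interpolation=2).astype(float)*2,0,255)
cv2.imwrite('pics/c8.png',b.astype(np.uint8))
E
```

```text
clock: 7.1
eef_pos: [483.1, 79.8, 33.3]
tool_rot: [-0.486, 1.565, -0.599]
force: [-1.4, -7.0, 8.2]
width: -0.2
clock: 7.3
eef_pos: [483.5, 85.2, 33.2]
tool_rot: [1.242, 1.561, 1.123]
force: [-1.1, -7.2, 8.0]
width: 0.3
[483.52891193  85.24507598  33.20182601] [-1.10572601 -7.23482495  8.03393067] [[0.004, 0.119, 0.993], [0.009, 0.993, -0.119], [-1.0, 0.009, 0.003]]
```

View pics/c8.png

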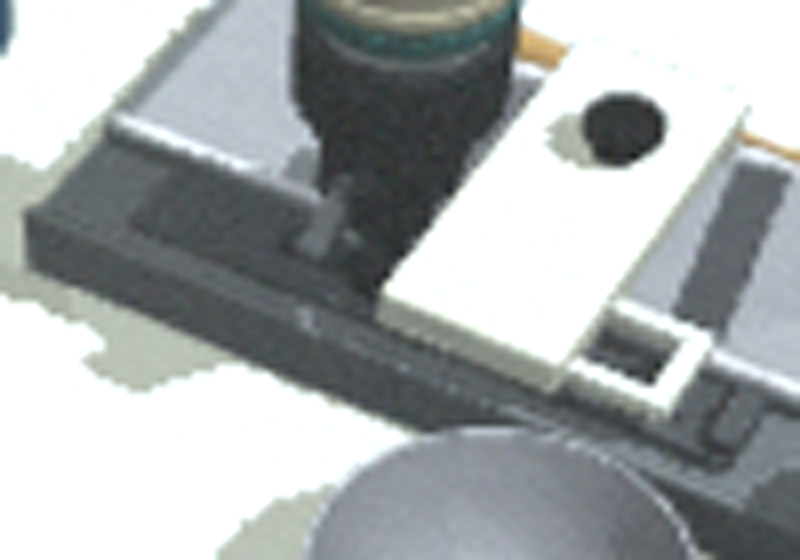

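```bash
python3 -m handwheel '-1 0.1 6 -1 -0.01 0 0; -1 0.1 6 0 0 0 0; -1 0.1 6 0 0 0 0'; python3 -m handwheel '-1 0.1 6 0 0 0 0.005; -1 0.1 6 0 0 0 0.005; -1 0.1 6 0 0 0 0.005'; python3 - <<'E'
from h import *
from cell import ctrl,get_image
s=ctrl.read_state();ims=get_image('scene');print(s['eef_pos'],s['force'],R.from_euler('xyz',s['tool_rot']).as_matrix().round(3).tolist())
b=np.clip(cv2.resize(ims[150:230,240:340],None,fx=8,fy=7,interpolation=2).astype(float)*2,0,255)
cv2.imwrite('pics/c9.png',b.astype(np.uint8))
E
```

```text
clock: 7.65
eef_pos: [483.9, 92.9, 33.4]
tool_rot: [-1.337, 1.567, -1.455]
force: [-0.6, -7.0, 8.0]
width: 0.1
clock: 7.95
eef_pos: [484.5, 100.8, 33.3]
tool_rot: [-2.282, 1.567, -2.408]
force: [-0.9, -6.5, 7.6]
width: 0.3
[484.5478831  100.8483634   33.34663126] [-0.91224889 -6.53362662  7.63685458] [[-0.003, 0.125, 0.992], [-0.003, 0.992, -0.125], [-1.0, -0.003, -0.002]]
```

View pics/c9.png

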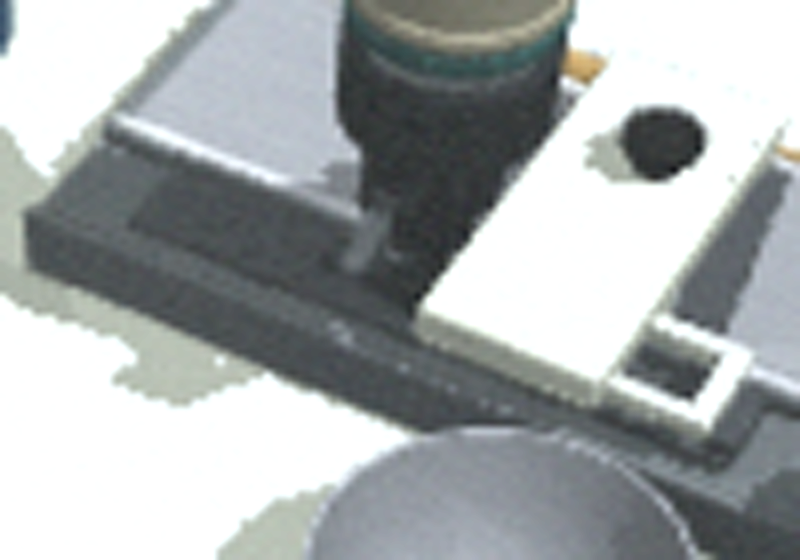

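```bash
python3 -m handwheel '-1 0.1 7 -1 -0.02 0 0; -1 0.1 7 0 0 0 0; -1 0.1 7 0 0 0 0'; python3 -m handwheel '-1 0.1 7 0 0 0 0.005; -1 0.1 7 0 0 0 0.005; -1 0.1 7 0 0 0 0.005'
```

```text
clock: 8.3
eef_pos: [485.3, 111.5, 33.4]
tool_rot: [-1.849, 1.553, -1.962]
force: [-0.3, -6.8, 7.2]
width: 0.2
clock: 8.6
eef_pos: [486.2, 122.3, 33.2]
tool_rot: [-2.048, 1.552, -2.169]
force: [-1.9, -7.2, 8.6]
width: -0.2
```

```bash
python3 -m handwheel '-1 0 7 0 0 0 0.005; -1 0 7 0 0 0 0.005'; python3 -m handwheel '-1 0 7 0 0 0 0.005; -1 0 7 0 0 0 0.005'; python3 - <<'E'
from h import *
from cell import ctrl,get_image
s=ctrl.read_state();ims=get_image('scene');print(s['eef_pos'],s['force'],R.from_euler('xyz',s['tool_rot']).as_matrix().round(3).tolist())
b=np.clip(cv2.resize(ims[150:230,240:340],None,fx=8,fy=7,interpolation=2).astype(float)*2,0,255)
cv2.imwrite('pics/c10.png',b.astype(np.uint8))
E
```

```text
clock: 8.8
eef_pos: [486.3, 125.4, 33.2]
tool_rot: [-2.084, 1.546, -2.212]
force: [-0.9, -19.6, 13.2]
width: 0.2
clock: 9.0
eef_pos: [486.0, 124.9, 33.3]
tool_rot: [-2.066, 1.535, -2.204]
force: [-2.2, -13.8, 12.5]
width: 0.0
[485.97804654 124.91668827  33.32195727] [ -2.161707   -13.80356307  12.50084725] [[-0.021, 0.137, 0.99], [-0.029, 0.99, -0.138], [-0.999, -0.031, -0.017]]
```

View pics/c10.png

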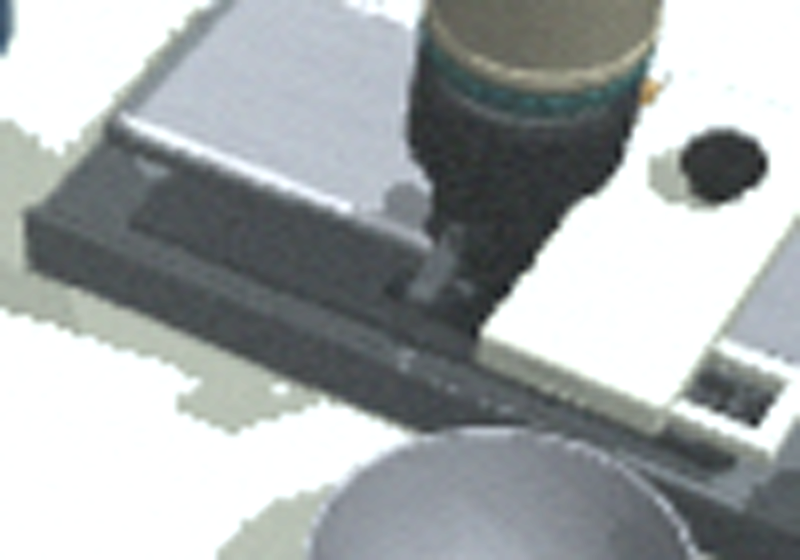

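```bash
python3 -m handwheel '-1 -3 0 0 0 0 0; -1 -5 0 0 0 0 0; -1 -6 -0.5 0 0 0 0; -1 -6 -1 0 0 0 0'; python3 -m handwheel '-1 -10 -1 0 0 0 0; -1 -20 0 0 0 0 0; -1 -30 0 0 0 0 0; -1 -30 0 0 0 0 0; -1 0 0 0 0 0 0; -1 0 0 0 0 0 0'; python3 - <<'E'
from h import *
from cell import ctrl,get_image
imw=get_image('wrist');ims=get_image('scene');s=ctrl.read_state();print(s['eef_pos'],s['force'])
b=np.clip(cv2.resize(ims[140:240,240:360],None,fx=6,fy=5.5,interpolation=2).astype(float)*2,0,255)
cv2.imwrite('pics/c11.png',b.astype(np.uint8));cv2.imwrite('pics/c11w.png',np.clip(imw*1.5,0,255).astype(np.uint8))
E
```

```text
clock: 9.45
eef_pos: [486.1, 122.7, 53.7]
tool_rot: [-2.056, 1.534, -2.196]
force: [-0.1, -0.2, -0.5]
width: 0.4
clock: 10.05
eef_pos: [487.9, 123.9, 149.0]
tool_rot: [-2.052, 1.534, -2.192]
force: [-0.5, -0.9, -0.8]
width: -0.1
[487.79891872 123.98861158 148.37775703] [0.1535137  0.19453734 0.17418155]
```

View pics/c11.png

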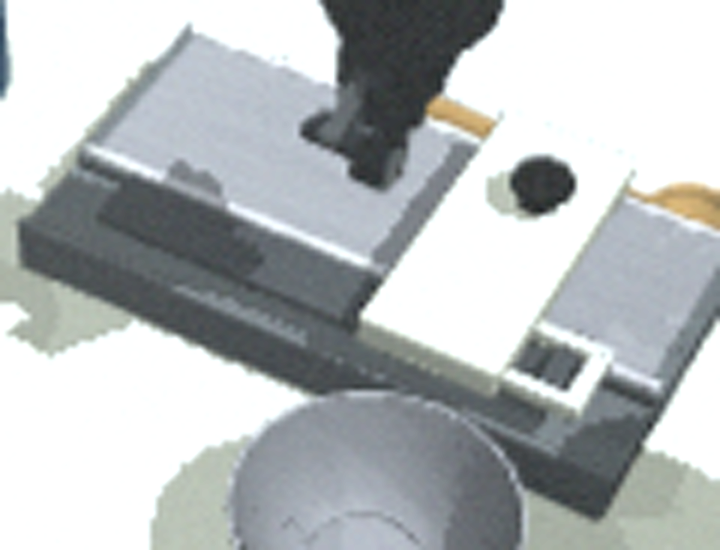

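View pics/c11w.png

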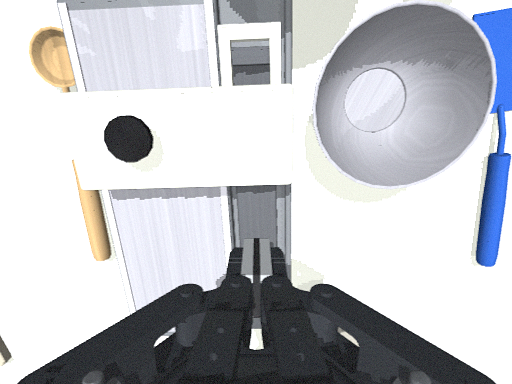

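```bash
python3 -m handwheel '-1 -30 -20 0 0 0 0; -1 -30 -40 0 0 0 0; -1 -20 -40 0 0 0 0; -1 0 -40 0 0 0 0; -1 0 0 0 0 0 0; -1 0 0 0 0 0 0'; python3 - <<'E'
from h import *
from cell import ctrl,get_image
t=get_image('top');ims=get_image('scene');w=get_image('wrist');cw=camera_params('wrist');s=ctrl.read_state();print(s['eef_pos'],s['force'],s['clock'])
def knob(im,z,n):
    m=(im.max(2)<40).astype(np.uint8) if n=='scene' else (im.max(2)<30).astype(np.uint8)
    return m
for n,a,b,box in(('top',cv2.imread('pics/top0.png'),t,(200,270,200,250)),('scene',cv2.imread('pics/scene0.png'),ims,(290,350,150,190))):
    P=[]
    for im in(a,b):
        x0,x1,y0,y1=box;c=im[y0:y1,x0:x1].max(2)<45
        nl,l,st,ce=cv2.connectedComponentsWithStats(c.astype(np.uint8))
        print(n,[(st[i,4],(ce[i]+[x0,y0]).round(1).tolist()) for i in range(1,nl) if st[i,4]>15])
cv2.imwrite('pics/t12.png',np.clip(1.8*cv2.resize(t[190:290,165:305],None,fx=5.5,fy=5.5,interpolation=2).astype(float),0,255).astype(np.uint8))
cv2.imwrite('pics/s12.png',np.clip(2*cv2.resize(ims[150:230,270:370],None,fx=7,fy=7,interpolation=2).astype(float),0,255).astype(np.uint8))
cv2.imwrite('pics/sf.png',ims)
E
```

```text
clock: 10.75
eef_pos: [466.7, -16.6, 229.9]
tool_rot: [-2.263, 1.524, -2.399]
force: [0.3, 0.8, -0.1]
width: 0.2
[466.74780238 -15.293159   229.72883843] [-0.18163056 -0.11265799 -0.12252312] 10.9
top [(np.int32(33), [201.5, 215.8]), (np.int32(52), [216.1, 217.3]), (np.int32(117), [250.8, 222.0]), (np.int32(35), [211.4, 240.3]), (np.int32(55), [227.5, 246.7])]
top [(np.int32(104), [233.9, 219.8]), (np.int32(29), [202.2, 215.3]), (np.int32(77), [210.8, 245.5])]
scene [(np.int32(71), [315.2, 167.0])]
scene [(np.int32(74), [329.9, 173.4])]
```

View pics/t12.png

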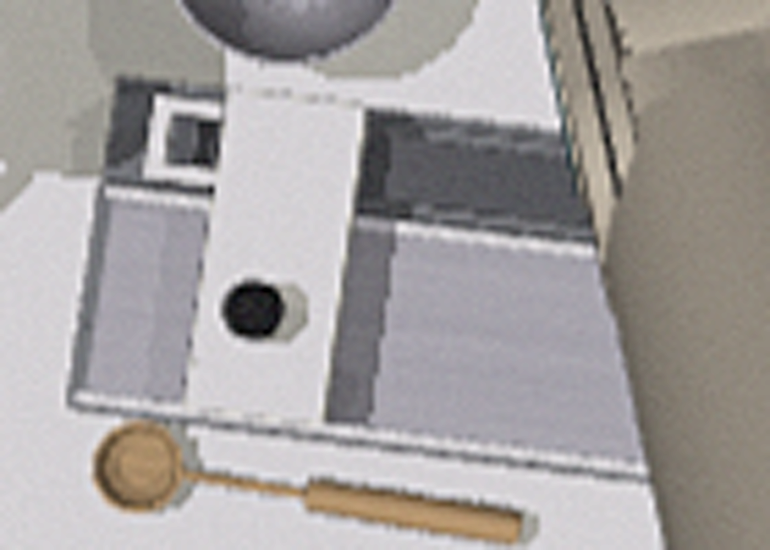

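View pics/s12.png

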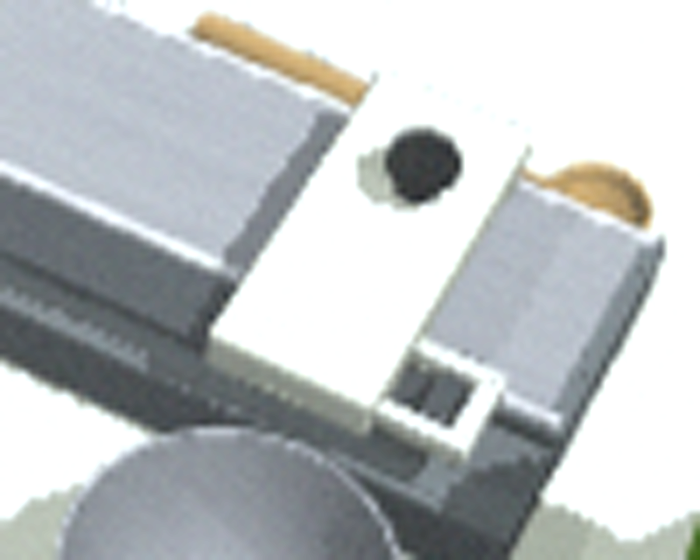

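View pics/sf.png

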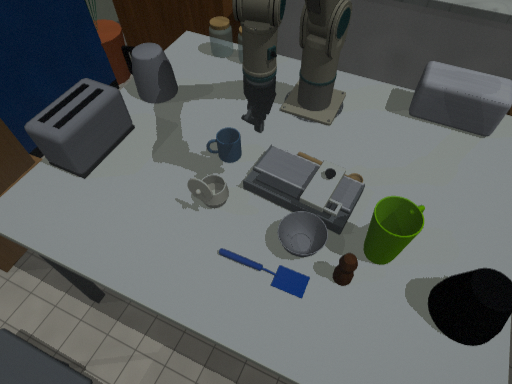

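```bash
python3 - <<'E'
from h import *
for n,a,b in(('scene',(315.2,167.0),(329.9,173.4)),('top',(227.9,248.2),(211,246))):
    d=np.diff(back(n,[a,b],106),axis=0)[0];print(n,d,np.hypot(*d[:2]))
im=cv2.resize(cv2.imread('pics/sf.png')[180:220,310:350],None,fx=18,fy=14,interpolation=2).astype(float);im=np.clip(im*2.2,0,255).astype(np.uint8);im2=im.copy()
p=(430.5,117,-0.104)
def W(P):
    P=np.atleast_2d(P).astype(float);c,s=np.cos(p[2]),np.sin(p[2]);return np.c_[p[0]+c*P[:,0]-s*P[:,1],p[1]+s*P[:,0]+c*P[:,1],P[:,2]]
for z,col in((69,(0,255,0)),(57,(0,0,255))):
    q=(proj('scene',W([(70,115,z),(40,115,z),(40,127,z),(70,127,z)]))-[309.5,179.5])*[18,14];cv2.polylines(im,[q.round().astype(int)],True,col,1)
cv2.imwrite('pics/s13.png',im)
E
```

```text
scene [ 5.22657071e+00  4.79481913e+01 -1.13686838e-13] 48.23221008161047
top [ 5.22039898 48.22627856  0.        ] 48.50800459150048
```

View pics/s13.png

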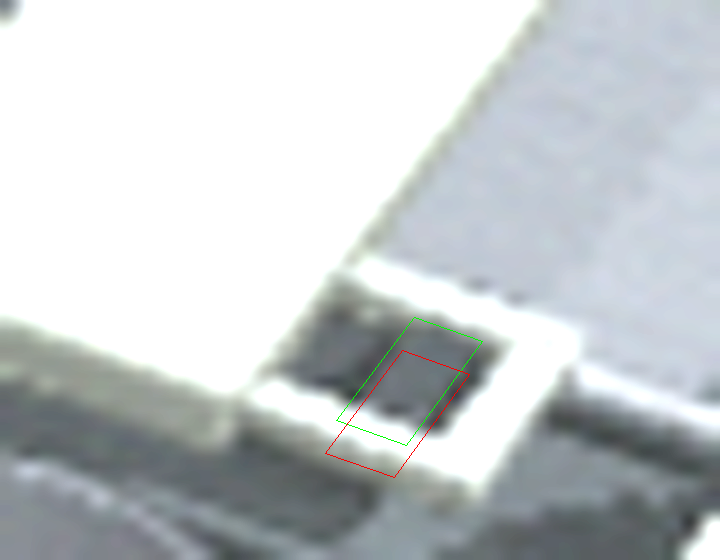

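```bash
python3 -c "
from cell import ctrl
s=ctrl.read_state();print(s['force'],s['qd'].round(3),s['clock']);print(ctrl.finish_job())"
```

```text
[-0.18163056 -0.11265799 -0.12252312] [-0.011 -0.003 -0.009 -0.005 -0.001 -0.002  0.002] 10.9
the job is handed in; nothing more can be done
None
```

I pressed the catch bar down with the closed fingertips and slid them along it to push the holder from behind. I stopped when the holder met its stop, then lifted straight off and moved clear. The job was handed in at 10.9 s; no verdict is reported.

**Checks that agreed**
- **Catch held down:** the bar sank about 10–11 mm by tool height, and the vertical force stayed at 7–8.6 N through the push. That fits the catch being well down while the holder passed the tooth.
- **Holder home:** the side force jumped to about 20 N at the stop. The knob moved 48 mm in both cameras from an estimated start of 25 mm, so about 73 mm against the nominal 71 mm.
- **Catch back up:** the scene picture shows the tooth in the frame window behind the cross bar, closer to the drawn "up" outline than the "down" one.
- **Clear of everything:** the final force was about zero. I avoided the knob, and the bystanders look unmoved in the scene picture, though I did not measure them.

**Checks that disagreed**
- **Fingertip height:** the fingers met the bar with the reported TCP (tool centre point) about 22 mm lower than the stated 8 mm fingertip lead implies. I therefore set the press depth by force and by travel from first contact.
- **Tool tilt:** the tool tilted by up to about 2° and turned slightly while sliding. I corrected both along the way.

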